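Load the rinse tub and slide it under the tap

ROBOT

A 7-joint arm with a two-finger parallel gripper is mounted at the origin on the work surface. World frame = base frame: x ahead of the robot, y to its left, z up, the work surface at z = 0. Lengths are in m, angles in rad, forces in N, time in s.
With the tool pointing down it reaches from about 0.425 to 0.925 m from the base axis. Payload 6.8 kg.
Tool frame: the origin (TCP) lies at the very end of the fingers, on their centre line; the grasp point (between the pads) lies bot.grip_depth behind it (bot.grip_depth is the distance from the TCP to the grasp point, in m); z points along the fingers, y is the line along which they close (so a half turn about z gives the same grasp; the last joint's range is limited). The gripper opens to 85 mm and grips with 20 to 120 N. Pads are 22 mm wide; open, the fingers measure 114 mm over their backs; the gripper's body (76 mm by 85 mm) begins 54 mm behind the grasp point. The pads swing forward as they close: fully open they stand 13 mm farther back than shut.
Start: joints at [-0.108, 0.477, 0.022, 1.555, -0.011, 1.109, -0.083], TCP at [0.675, 0, 0.231] pointing down, gripper open.
Joint ranges: [-2.96, 2.96], [-0.34, 2.1], [-1.41, 1.46], [0.24, 2.44], [-1.37, 4.51], [0.17, 1.92], [-2.96, 2.96]. Speed limits (rad/s): [2.39, 2.39, 3.14, 3.14, 3.14, 3.14, 3.14].

INTERFACE

Orientations are given as a unit quaternion [w, x, y, z].
In Python, from station import bot gives the robot as it stands.
- The arm moves only by the tool send_rows, never from a script. Its arguments are lists of equal length, an entry for each row: "slide": the shift along the tool's x, y, z in mm, a list of three; "roll": the turn about the tool's z in degrees; "claw": the opening, from 0 (shut) to 1 (fully open). A call has exactly 8 rows; each row is the pose to reach, as a shift and turn from the pose commanded when the call began, along the tool's axes at that moment; what a row does not reach only later rows make up. A row lasts 1/12 s, in which the tool goes at most 41.7 mm and 7.16 degrees, less where a joint would pass 70% of its speed; a pose out of reach is approached as far as the arm can. A call with a gripper value outside its range is refused whole. The fingers move at their own pace and stop on an object; "force" is the grip in N (left out, the last holds). Time passes only in rows, so rows that repeat a pose let the fingers close, or fill a call up. It gives the time, the measured TCP pose, the force, the opening and the grip force at its end, in the units of the state.
- bot.get_obs(): the state, without advancing time (a new reading comes with each control period).
- bot.read_camera(name): name is "scene" or "side" or "wrist"; returns the picture (384x512x3 uint8, red, green, blue); there is no depth.
- bot.camera_model(name): a dict with "camera_matrix" (3x3 intrinsics, pixels), "D" ([k1, k2, p1, p2, k3] as OpenCV has them; the pictures are not rectified), "camera_from_world" (4x4, takes a point from world to camera coordinates). Camera axes: x right, y down, z forward; pixel columns grow to the right and rows downward; lengths in m; the calibration is good to about 2 mm. A picture is of the moment at which its call begins: read the wrist's pose just before it. camera_model takes no time and is no camera call; for the wrist camera it gives the pose at the moment of the call.
- bot.hand_in(): hands the job in; it is judged then, once.
The state is a dict: "t": time; "q": joint angles; "joint_vel": joint speeds; "joint_torque": joint torques, N m; "eef_pos": TCP position; "tool_rot": TCP orientation; "contact_force": force on the tool from outside, world axes, zero at the start; "torque": the same for the moment, N m; "gripper_width": opening from 0.0 (shut) to 1.0 (fully open); "grasp_force": force on a finger pad.
Only numpy, scipy, OpenCV 4.12 (cv2) and the standard library are available. Lean on these libraries where they do the work, as an engineer would, in place of code of your own. Each camera call takes 0.05 s, during which the arm holds its last target. There are 200 camera calls.

TASK

Load the round wooden drop-lid with the bar handle, the wooden rice paddle and the handleless cup into the large bay of the cream rinse tub, all wholly inside it, the cup standing upright; set the lid and the cup down gently, do not drop them. Then slide the loaded tub along the counter, without lifting it or toppling the cup, until the round strainer in its floor is straight below the tip of the tap's spout. Leave everything else on the counter where it is.

Things in the scene. Friction and masses are not known exactly. Their poses are not given: they have to be found in the camera images.
- tub: open cream plastic tub, loose, outer 190 (its x) by 260 (its y) by 60 mm high, walls and floor 5 mm, 0.45 kg. Origin: centre of its underside, z up. A divider 30 mm high at y = +60 mm parts the large bay (inside: x -90 to +90, y -125 to +57 mm) from the small strainer bay at the +y end. A loop handle stands out from the -y end
- tub_handle (a point): middle of the tub's loop handle: a bar 12 by 12 mm in section and 70 mm long, lying along the tub's x, at tub (0, -170, 50) mm; 34 mm of clear gap between bar and tub wall
- strainer (a point): centre of the round steel strainer disc, 44 mm in diameter, in the floor of the small bay, at tub (0, +94, 7) mm; axes as the tub's
- spout_tip (a point): centre of the outlet at the tip of the tap's spout, 270 mm above the counter, pointing down (dark collar 28 mm in diameter); the spout reaches 250 mm from the tap's column towards the robot, at most 366 mm high. The tap is fixed
- cup: white handleless ceramic tea cup, 75 mm high, 58 mm across the rim, slightly narrower at the foot, 0.14 kg, standing upright. Origin: centre of its underside, z up
- drop_lid: wooden drop-lid (the small lid laid inside a pot) lying on the counter: flat disc 92 mm across, 10 mm thick, with an upright bar handle across its top along its x, 80 mm long, 16 mm thick, from 10 to 38 mm above its underside; 70 g. Origin: centre of its underside, z up
- paddle: wooden rice paddle 160 mm long lying flat along its x: handle 90 long, 20 wide, 14 mm thick at -x (x -80 to +10), head 70 long, 50 wide, 10 mm thick at +x (x +10 to +80). Origin: middle of its length, on its underside, z up; 50 g
- paddle_grip (a point): point on the paddle's handle near its balance, at paddle (-12, 0, 7) mm
- paddle_tip (a point): front end of the paddle's head, at paddle (80, 0, 5) mm
- paddle_end (a point): rear end of the paddle's handle, at paddle (-80, 0, 7) mm
- soup_bowl: black lacquer soup bowl with its lid on, 110 mm across, 88 mm high; bystander; origin: centre of its underside
- mug: brown-grey stoneware mug with a handle, 80 mm across, 90 mm high; bystander; origin: centre of its underside
- dish: small blue dish, 90 mm across, 22 mm high; bystander; origin: centre of its underside
- jar: amber glass jar with a white cap, 68 mm across, 100 mm high; bystander; origin: centre of its underside
- whetstone: reddish whetstone 180 by 60 by 25 mm, lying flat; bystander; origin: centre of its underside
- spoon: spoon lying on the counter, bystander; origin: underside
Not all that is in view belongs to the job. What is shaped like the paddle but purple, red or turquoise is not meant.

How it is judged:
On the way, in this order (a step that is already met when the one before it is completed fails the run):
1. lid, paddle and cup are wholly inside the tub's large bay, the cup upright, all let go (x of cup in the frame of tub between -0.09 and 0.09 m and y of cup in the frame of tub between -0.125 and 0.0625 m and z of cup in the frame of tub below 0.03 m and x of drop_lid in the frame of tub between -0.09 and 0.09 m and y of drop_lid in the frame of tub between -0.125 and 0.0625 m and z of each of drop_lid, paddle_tip, paddle_end in the frame of tub below 0.06 m and x of paddle_tip in the frame of tub between -0.09 and 0.09 m and y of paddle_tip in the frame of tub between -0.125 and 0.0625 m and x of paddle_end in the frame of tub between -0.09 and 0.09 m and y of paddle_end in the frame of tub between -0.125 and 0.0625 m and angle between cup's own z axis and vertical below 0.2 rad and contact force between the fingers and cup below 0.05 N and contact force between the fingers and drop_lid below 0.05 N and contact force between the fingers and paddle below 0.05 N), for 0.2 s.
2. then the strainer is brought below the spout tip (within 15 mm horizontally), everything still in the tub (horizontal distance between strainer and spout_tip below 0.015 m and x of cup in the frame of tub between -0.09 and 0.09 m and y of cup in the frame of tub between -0.125 and 0.0625 m and z of cup in the frame of tub below 0.03 m and x of drop_lid in the frame of tub between -0.09 and 0.09 m and y of drop_lid in the frame of tub between -0.125 and 0.0625 m and z of each of drop_lid, paddle_tip, paddle_end in the frame of tub below 0.06 m and x of paddle_tip in the frame of tub between -0.09 and 0.09 m and y of paddle_tip in the frame of tub between -0.125 and 0.0625 m and x of paddle_end in the frame of tub between -0.09 and 0.09 m and y of paddle_end in the frame of tub between -0.125 and 0.0625 m and angle between cup's own z axis and vertical below 0.2 rad), for 0.2 s.
At the end, for the whole second after the job is handed in: Lid centre, both paddle ends and cup inside the large bay (lid and paddle below the rim, cup foot under 30 mm up and within 0.2 rad of upright), strainer centre within 15 mm horizontally of the spout tip, tub flat on the counter, all at rest (all of step 2 and linear speed of each of tub, cup, drop_lid, paddle below 0.02 m/s and angle between tub's own z axis and vertical below 0.05 rad and height (world z) of tub below 0.006 m); the robot touches nothing.
It fails at once if the cup is dropped into the tub (falls there, out of the fingers, faster than 0.75 m/s: about 30 mm) ((x of cup in the frame of tub between -0.09 and 0.09 m and y of cup in the frame of tub between -0.125 and 0.0625 m and z of cup in the frame of tub below 0.1 m) and contact force between the fingers and cup below 0.05 N and linear speed of cup above 0.75 m/s).
It fails at once if the drop lid is dropped into the tub (falls there, out of the fingers, faster than 0.75 m/s: about 30 mm) ((x of drop_lid in the frame of tub between -0.09 and 0.09 m and y of drop_lid in the frame of tub between -0.125 and 0.0625 m and z of drop_lid in the frame of tub below 0.1 m) and contact force between the fingers and drop_lid below 0.05 N and linear speed of drop_lid above 0.75 m/s).
It fails at once if the tub is lifted (more than 20 mm) or tipped (more than 0.2 rad) instead of slid (height (world z) of tub above 0.02 m or angle between tub's own z axis and vertical above 0.2 rad).
It fails at once if the cup is toppled (more than 0.8 rad) (angle between cup's own z axis and vertical above 0.8 rad).
It fails at once if another thing on the counter is moved by more than 30 mm (distance of any of soup_bowl, mug, dish, jar, whetstone, spoon from where it was at the start of the episode above 0.03 m).
It also fails if it takes over 72 s, if anything falls off the work surface, if the arm or the gripper's body presses on something with over 40 N, if the wrist force passes 120 N, or if a joint passes its speed limit or range.

## Working session

There is one attempt and no reset: what is moved stays moved. The work goes in short steps, Python scripts to look and compute and a tool call to move; the robot and the scene stay as the last step left them, time stands still between calls to the robot, and variables do not carry over. Pictures are saved under pics/ and viewed, at most 10 in all, crops included, and the job is handed in when it is done.

Besides the shell and the picture viewer there is one more tool, called in YAML: its name, and indented under it one key for each argument. send_rows: Moves the arm, as the interface text tells. Its arguments: {"type":"object","properties":{"slide":{"type":"array","items":{"type":"array","items":{"type":"number"}}},"roll":{"type":"array","items":{"type":"number"}},"claw":{"type":"array","items":{"type":"number"}},"force":{"type":"number"}},"required":["slide","roll","claw"]}

```bash
ls; mkdir -p pics
cat > h.py <<'E'
import numpy as np, cv2
from station import bot
def ray(m,uv,z):
    K=np.array(m["camera_matrix"]);D=np.array(m["D"],float);T=np.array(m["camera_from_world"])
    p=cv2.undistortPoints(np.array(uv,float).reshape(-1,1,2),K,D).reshape(-1,2)
    d=np.c_[p,np.ones(len(p))]@T[:3,:3]; c=-T[:3,:3].T@T[:3,3]
    return c+d*((z-c[2])/d[:,2])[:,None]
def proj(m,P):
    T=np.array(m["camera_from_world"]);r,_=cv2.Rodrigues(T[:3,:3])
    return cv2.projectPoints(np.array(P,float).reshape(-1,1,3),r,T[:3,3],np.array(m["camera_matrix"]),np.array(m["D"],float))[0].reshape(-1,2)
E
python3 - <<'E'
from h import *
print(bot.grip_depth, bot.get_obs())
for n in ("scene","side","wrist"):
    m=bot.camera_model(n); im=bot.read_camera(n); cv2.imwrite(f"pics/{n}0.png",im[:,:,::-1])
    T=np.array(m["camera_from_world"]); print(n,-T[:3,:3].T@T[:3,3],T[2,:3])
E
```

```text
pics
0.0187 {'t': 0.0, 'q': array([-0.10808908,  0.47780492,  0.02234531,  1.55648135, -0.01149575,
        1.10930708, -0.08313749]), 'joint_vel': array([-0.00125332, -0.00083866,  0.00180868,  0.00093918, -0.00159318,
        0.00049244,  0.00126001]), 'joint_torque': array([-5.45967814e-04, -5.96443820e+01,  1.60769675e+00, -2.81194621e+01,
        1.24063640e-02,  9.39900521e-03,  2.20753498e-05]), 'eef_pos': array([ 6.74388732e-01, -2.88589110e-05,  2.30309986e-01]), 'tool_rot': array([-6.08224832e-04,  7.07117140e-01,  7.07095803e-01, -7.11706266e-04]), 'contact_force': array([-1.12356577,  0.05243174,  0.2173626 ]), 'torque': array([0.04739165, 0.02343113, 0.0149876 ]), 'grasp_force': 0.0, 'gripper_width': 1.0014537892487623}
scene [1.36537863 0.55936947 0.98928676] [-0.65176848 -0.40432081 -0.64165609]
side [-0.01950499 -0.80748174  1.07201415] [ 0.41041857  0.62841935 -0.66079173]
wrist [0.67452854 0.07521264 0.37297303] [-0.00180397 -0.29747551 -0.95472775]
```

View pics/scene0.png

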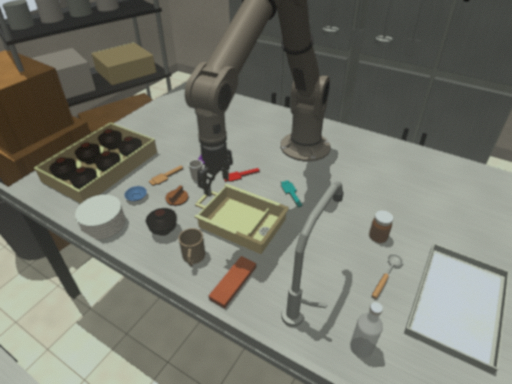

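View pics/side0.png

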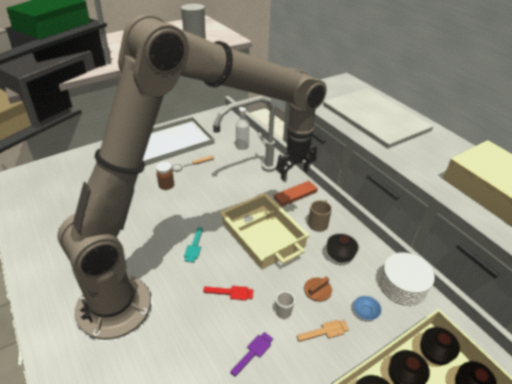

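The scene view shows the tub at about (240,215), with the lid (177,197), paddle (167,175) and cup (197,172). The tap spout tip is near (338,192). In the side view the lid is at (318,288), the paddle (323,330), the cup (285,303), the tub handle (290,255) and the spout tip (217,127).

Run:
```python
from h import *
a=cv2.imread("pics/scene0.png");b=cv2.imread("pics/side0.png")
A=cv2.resize(a[140:260,130:350],None,fx=3.63,fy=3.63,interpolation=2)[:,:400*2][:299,:] if 0 else cv2.resize(a[145:260,140:355],(800,428),interpolation=2)
cv2.imwrite("pics/c1.png",A)
cv2.imwrite("pics/c2.png",cv2.resize(b[185:345,200:360],(600,600),interpolation=2))
for n,im in(("scene",a),("side",b)):
    m=bot.camera_model(n);hsv=cv2.cvtColor(im,cv2.COLOR_BGR2HSV)
    for c,lo,hi in(("orange",(8,110,120),(18,255,255)),("brown",(5,80,60),(14,255,190)),("cream",(22,50,100),(34,200,255))):
        k=cv2.inRange(hsv,lo,hi);q,_,st,ce=cv2.connectedComponentsWithStats(k)
        for i in range(1,q):
            if st[i,4]>60 : print(n,c,st[i],ce[i].round(1),ray(m,ce[i],.01).round(3)[0])
```

```text
scene orange [  0  51  26  38 564] [ 8.2 71.1] [ 0.193 -2.126  0.01 ]
scene orange [151 167  30  17 121] [162.5 176.8] [ 0.521 -0.411  0.01 ]
scene orange [176 192  11  12  66] [182.  197.8] [ 0.582 -0.254  0.01 ]
scene orange [210 265  40  39 707] [229. 284.] [0.819 0.129 0.01 ]
scene orange [373 275  14  21  87] [379.8 285.6] [0.585 0.534 0.01 ]
scene brown [166 186  22  19 262] [176.5 196.4] [ 0.586 -0.278  0.01 ]
scene brown [373 221  18  10  61] [380.2 226.4] [0.336 0.459 0.01 ]
scene brown [ 209  257   47   50 1026] [231.9 281.2] [0.806 0.131 0.01 ]
scene cream [ 91  42  62  26 888] [121.   54.4] [-0.393 -1.636  0.01 ]
scene cream [ 34 122 120  71 768] [ 91.6 158.8] [ 0.588 -0.779  0.01 ]
scene cream [ 77 161  21  11  64] [ 87.6 165.5] [ 0.632 -0.754  0.01 ]
scene cream [ 195  186   93   67 2044] [243.3 217.4] [0.549 0.011 0.01 ]
side orange [282 181  35  19 341] [299.  190.3] [0.829 0.14  0.01 ]
side orange [305 277  26  24 416] [317.8 288.7] [ 0.586 -0.284  0.01 ]
side orange [298 321  50  19 420] [326.6 330.2] [ 0.514 -0.416  0.01 ]
side brown [157 171  16  18 208] [165.2 179.9] [0.384 0.483 0.01 ]
side brown [274 187  43  19 303] [291.1 196.3] [0.779 0.126 0.01 ]
side brown [304 277  28  24 525] [317.8 288.6] [ 0.586 -0.284  0.01 ]
side brown [439 334  11   9  63] [444.  338.4] [ 0.795 -0.633  0.01 ]
side brown [408 358  11  11  82] [412.6 362.9] [ 0.654 -0.632  0.01 ]
side cream [  0 116  29  21 167] [ 13.  126.3] [-0.135  1.312  0.01 ]
side cream [ 443  140   69   86 3035] [484.8 174.4] [ 1.643 -0.209  0.01 ]
side cream [ 220  193   89   76 3771] [265.  230.9] [0.582 0.02  0.01 ]
side cream [ 333  310  179   74 3010] [423.6 354.9] [ 0.7   -0.633  0.01 ]
```

View pics/c1.png

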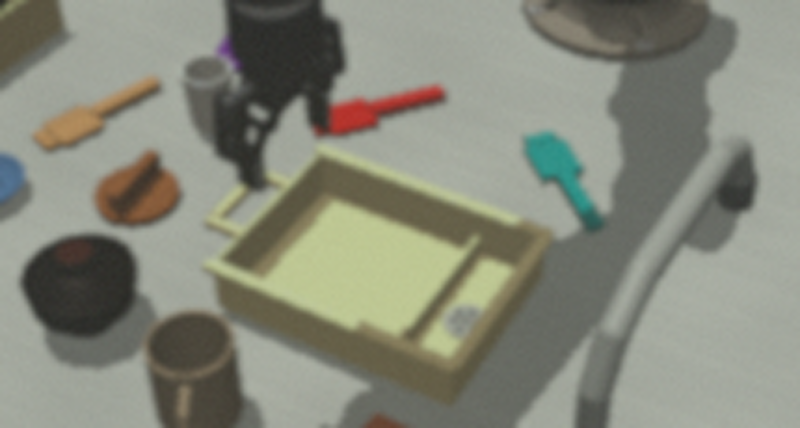

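View pics/c2.png

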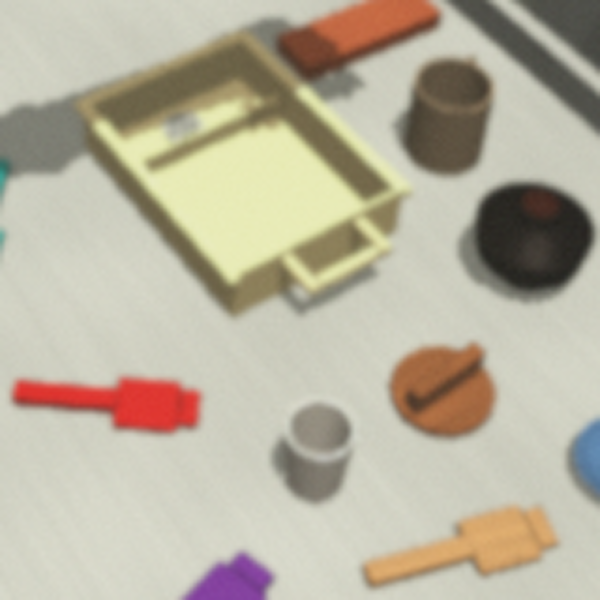

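The crops show the strainer at c1 (464,320) and c2 (182,124). The cup rim centre is at c2 (319,430), the lid at c2 (442,390) with its bar running from (410,400) to (478,354), and the paddle from (370,573) to (548,528). The spout outlet is at c1 (737,203).

Run:
```python
from h import *
M={n:bot.camera_model(n) for n in("scene","side")}
S=lambda p:np.array(p)/3.721+[140,145]-.4
D=lambda p:np.array(p)/3.75+[200,185]-.4
def s(n,p,z): print(n,"scene",ray(M["scene"],S(p),z)[:,:2].round(3).tolist())
def d(n,p,z): print(n,"side",ray(M["side"],D(p),z)[:,:2].round(3).tolist())
s("strainer",[[464,320]],.007);d("strainer",[[182,124]],.007)
d("rim",[[80,102],[245,33],[408,190],[233,283]],.06)
s("rim",[[323,150],[553,235],[450,372],[207,264]],.06)
d("handle",[[312,288],[388,243]],.056);s("handle",[[211,222],[247,182]],.056)
d("cuprim",[[319,430]],.075);s("cuprim",[[208,69]],.075)
d("lidbar",[[478,347],[407,394]],.038);s("lidbar",[[152,155],[115,204]],.038)
d("liddisc",[[391,388],[494,392],[442,347],[442,434]],.008)
d("paddle",[[370,573],[548,528],[463,546]],.008);s("paddle",[[157,83],[43,137]],.008)
s("spout",[[737,200]],.27)
print(ray(M["side"],[[217,129]],.27))
# mask centroid paddle head, lines
for n in M:
    im=cv2.imread(f"pics/{n}0.png");k=cv2.inRange(cv2.cvtColor(im,cv2.COLOR_BGR2HSV),(6,90,100),(20,255,255))
    x0,y0,x1,y1=((145,160,192,192) if n=="scene" else (290,315,355,345))
    ys,xs=np.nonzero(k[y0:y1,x0:x1]);P=ray(M[n],np.c_[xs+x0,ys+y0],.01)[:,:2]
    c,sz,a=cv2.minAreaRect(P.astype(np.float32));print(n,len(P),c,sz,a)
print(proj(M["side"],[.7,.2,.27]))
```

```text
strainer scene [[0.565, 0.109]]
strainer side [[0.567, 0.113]]
rim side [[0.468, 0.144], [0.664, 0.148], [0.671, -0.115], [0.472, -0.124]]
rim scene [[0.475, -0.113], [0.467, 0.151], [0.668, 0.153], [0.671, -0.112]]
handle side [[0.529, -0.162], [0.618, -0.155]]
handle scene [[0.619, -0.148], [0.553, -0.153]]
cuprim side [[0.441, -0.294]]
cuprim scene [[0.44, -0.29]]
lidbar side [[0.624, -0.278], [0.541, -0.285]]
lidbar scene [[0.554, -0.28], [0.634, -0.263]]
liddisc side [[0.55, -0.257], [0.623, -0.308], [0.615, -0.246], [0.558, -0.318]]
paddle side [[0.429, -0.389], [0.574, -0.434], [0.506, -0.409]]
paddle scene [[0.424, -0.386], [0.567, -0.433]]
spout scene [[0.563, 0.347]]
[[0.57134679 0.35118323 0.27      ]]
scene 199 (0.5303100943565369, -0.38136160373687744) (0.1714814007282257, 0.13354945182800293) 43.97154998779297
side 482 (0.49978142976760864, -0.4120436906814575) (0.04778103902935982, 0.15566955506801605) 74.20111846923828
[[267.76618606 138.56455241]]
```

```bash
cat >> h.py <<'E'
from scipy.spatial.transform import Rotation as R
def go(x,y,z,yaw=None):
    "shift (mm) in tool axes and roll (deg) to bring the TCP there, closing line at world angle yaw"
    o=bot.get_obs();r=R.from_quat(np.roll(o["tool_rot"],-1)).as_matrix()
    s=r.T@(np.array([x,y,z])-o["eef_pos"])*1000
    cur=np.degrees(np.arctan2(r[1,1],r[0,1]));roll=0 if yaw is None else (-(yaw-cur)+90)%180-90
    print("t %.1f"%o["t"],"tcp",o["eef_pos"].round(4),"yaw %.1f"%cur,"slide",s.round(1),"roll %.1f"%roll,"w %.2f gf %.1f"%(o["gripper_width"],o["grasp_force"]),"F",o["contact_force"].round(1))
E
python3 -c "
from h import *
go(.487,-.407,.08,72.5)"
```

```text
t 0.1 tcp [ 0.6746 -0.      0.2306] yaw 0.0 slide [-407.  -187.4  150.9] roll -72.5 w 1.00 gf 0.0 F [-0.7  0.7 -0.2]
```

send_rows:
  slide:
    - [-38,-17,4]
    - [-75,-34,8]
    - [-112,-51,12]
    - [-150,-69,16]
    - [-187,-86,20]
    - [-225,-103,24]
    - [-262,-120,28]
    - [-300,-138,30]
  roll: [-7,-14,-21,-28,-35,-42,-49,-56]
  claw: [0.6,0.6,0.6,0.6,0.6,0.6,0.6,0.6]
  force: 30

```text
t: 0.82
eef_pos: [0.5359, -0.3008, 0.2006]
tool_rot: [-0.0, 0.29, 0.957, 0.0]
contact_force: [0.8, -1.2, 0.1]
gripper_width: 0.603
grasp_force: 0.0
```

```bash
python3 -c "
from h import *
go(.487,-.407,.08,72.5)"
```

```text
t 0.8 tcp [ 0.5359 -0.3008  0.2006] yaw 56.3 slide [ -18.4 -115.5  120.6] roll -16.2 w 0.60 gf 0.0 F [ 0.8 -1.2  0.1]
```

send_rows:
  slide:
    - [-5,-29,20]
    - [-9,-58,40]
    - [-14,-87,60]
    - [-18,-116,70]
    - [-18,-116,80]
    - [-18,-116,80]
    - [-18,-116,80]
    - [-18,-116,80]
  roll: [-7,-14,-16,-16,-16,-16,-16,-16]
  claw: [0.6,0.6,0.6,0.6,0.6,0.6,0.6,0.6]

```text
t: 1.48
eef_pos: [0.4887, -0.4041, 0.122]
tool_rot: [0.001, 0.156, 0.988, 0.0]
contact_force: [-0.2, -0.1, -0.1]
gripper_width: 0.599
grasp_force: 0.0
```

Run:
```python
from h import *
m=bot.camera_model("wrist");im=bot.read_camera("wrist")
go(.487,-.407,.003,72.5)
bgr=im[:,:,::-1].copy();k=cv2.inRange(cv2.cvtColor(bgr,cv2.COLOR_BGR2HSV),(6,90,90),(22,255,255))
cs,_=cv2.findContours(k,0,2);c=max(cs,key=cv2.contourArea)
P=ray(m,c.reshape(-1,2),.012)[:,:2];r=cv2.minAreaRect((P*1000).astype(np.float32));print(r)
for i in c[::6,0]: cv2.circle(bgr,tuple(map(int,i)),1,(255,0,0),-1)
for q in proj(m,[[.487,-.407,.014],[.427,-.388,.014],[.57,-.433,.01]]): cv2.circle(bgr,tuple(map(int,q)),4,(0,255,0),1)
cv2.imwrite("pics/w1.png",bgr)
```

```text
t 1.5 tcp [ 0.4889 -0.4042  0.1223] yaw 72.1 slide [  1.1  -3.3 119.3] roll -0.4 w 0.60 gf 0.0 F [0.8 0.6 0.9]
((499.4073791503906, -409.0435485839844), (48.2044563293457, 156.6097869873047), 73.62242889404297)
```

View pics/w1.png

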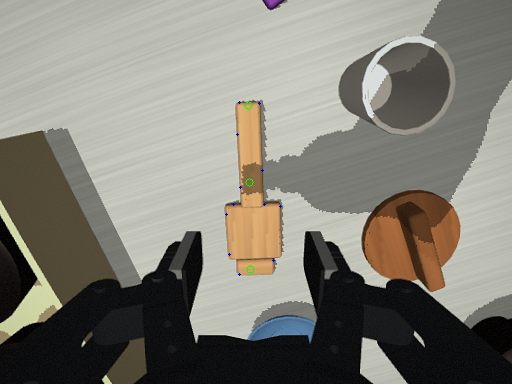

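The wrist view shows the paddle under the gripper, from (249,105) to (250,270), with the grip point at (249,183), which agrees with the plan. The lid bar runs (407,205)–(437,285) and the cup rim is at (415,85).

send_rows:
  slide:
    - [0,-2,30]
    - [0,-2,60]
    - [0,-2,90]
    - [0,-2,110]
    - [0,-2,117]
    - [0,-2,118]
    - [0,-2,118]
    - [0,-2,118]
  roll: [-1.5,-1.5,-1.5,-1.5,-1.5,-1.5,-1.5,-1.5]
  claw: [0.6,0.6,0.6,0.6,0.6,0.6,0.2,0]

```text
t: 2.2
eef_pos: [0.4882, -0.4079, 0.0052]
tool_rot: [0.001, 0.144, 0.99, -0.001]
contact_force: [0.6, -0.6, -0.4]
gripper_width: 0.326
grasp_force: 0.0
```

send_rows:
  slide:
    - [0,0,0]
    - [0,0,0]
    - [0,0,0]
    - [0,0,0]
    - [0,0,-10]
    - [0,0,-40]
    - [0,0,-80]
    - [0,0,-120]
  roll: [0,0,0,0,0,0,0,0]
  claw: [0,0,0,0,0,0,0,0]

```text
t: 2.87
eef_pos: [0.4857, -0.407, 0.1248]
tool_rot: [-0.001, 0.144, 0.99, 0.0]
contact_force: [0.4, -1.1, -0.2]
gripper_width: 0.218
grasp_force: 29.7
```

Run:
```python
from h import *
go(.559,-.073,.12,91.2)
m=bot.camera_model("wrist");im=bot.read_camera("wrist");cv2.imwrite("pics/w2.png",im[:,:,::-1])
```

```text
t 2.9 tcp [ 0.4857 -0.407   0.1248] yaw 73.4 slide [ 24.9 341.    5. ] roll -17.8 w 0.22 gf 29.7 F [ 0.4 -1.1 -0.2]
```

View pics/w2.png

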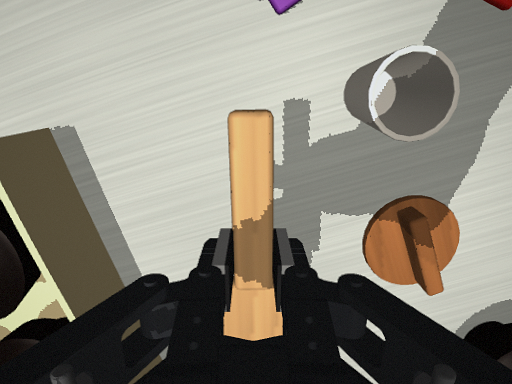

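The paddle is held square, with the handle at (250,110–285) between the pads. Now carrying it to the tub.

send_rows:
  slide:
    - [3,40,0]
    - [6,80,0]
    - [9,120,0]
    - [12,160,0]
    - [15,200,0]
    - [18,240,0]
    - [21,280,0]
    - [23,315,0]
  roll: [-3,-6,-9,-12,-15,-17,-18,-18]
  claw: [0,0,0,0,0,0,0,0]

```text
t: 3.58
eef_pos: [0.5547, -0.0962, 0.1243]
tool_rot: [0.001, -0.014, 1.0, 0.0]
contact_force: [1.0, 0.8, -0.4]
gripper_width: 0.224
grasp_force: 29.7
```

Run:
```python
from h import *
go(.559,-.073,.012,91.2)
m=bot.camera_model("side");im=bot.read_camera("side")
m2=bot.camera_model("wrist");i2=bot.read_camera("wrist")
cv2.imwrite("pics/w3.png",np.hstack([cv2.resize(im[185:285,200:320],(460,384),interpolation=2),cv2.resize(i2,(340,384))])[:,:,::-1])
```

```text
t 3.6 tcp [ 0.5547 -0.0962  0.1243] yaw 91.6 slide [ -4.8  23.1 112.4] roll 0.4 w 0.22 gf 29.7 F [ 1.   0.8 -0.4]
```

View pics/w3.png

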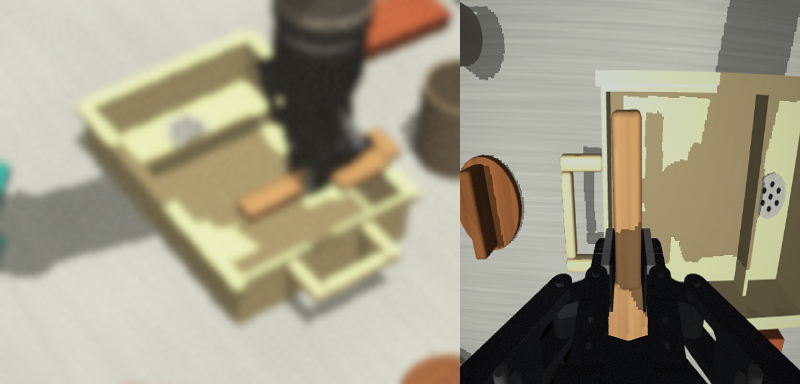

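The left half shows the paddle over the -y end of the tub, parallel to the end wall. In the wrist view the tub corner is at crop (597,72) and the strainer at (770,195). I'll check those two points.

Run:
```python
from h import *
m=bot.camera_model("wrist")
f=lambda p:(np.array(p)-[460,0])*[512/340,1]
print(ray(m,f([[597,72]]),.06).round(3),ray(m,f([[770,195]]),.007).round(3),ray(m,f([[564,165],[570,262]]),.056).round(3))
```

```text
[[ 0.47  -0.124  0.06 ]] [[0.564 0.105 0.007]] [[ 0.533 -0.16   0.056]
 [ 0.61  -0.157  0.056]]
```

send_rows:
  slide:
    - [-2,12,10]
    - [-4,23,20]
    - [-4,23,40]
    - [-4,23,60]
    - [-4,23,70]
    - [-4,23,75]
    - [-4,23,75]
    - [-4,23,75]
  roll: [0,0,0,0,0,0,0,0]
  claw: [0,0,0,0,0,0,0,0]

```text
t: 4.35
eef_pos: [0.5582, -0.0763, 0.049]
tool_rot: [0.0, -0.012, 1.0, -0.0]
contact_force: [-0.1, 0.2, -0.5]
gripper_width: 0.221
grasp_force: 29.7
```

Run:
```python
from h import *
go(.559,-.073,.01,91.2)
```

```text
t 4.3 tcp [ 0.5582 -0.0763  0.049 ] yaw 91.4 slide [-0.8  3.3 39. ] roll 0.2 w 0.22 gf 29.7 F [-0.1  0.2 -0.5]
```

send_rows:
  slide:
    - [0,1,15]
    - [0,1,28]
    - [0,1,36]
    - [0,1,38]
    - [0,1,38]
    - [0,1,38]
    - [0,1,38]
    - [0,1,38]
  roll: [0,0,0,0,0,0,0,0]
  claw: [0,0,0,0,0,0.38,0.38,0.38]

```text
t: 5.02
eef_pos: [0.5588, -0.072, 0.0151]
tool_rot: [0.001, -0.013, 1.0, 0.001]
contact_force: [-15.7, 11.2, 46.3]
gripper_width: 0.378
grasp_force: 23.1
```

send_rows:
  slide:
    - [0,0,0]
    - [0,0,-10]
    - [0,0,-40]
    - [0,0,-80]
    - [0,0,-115]
    - [0,0,-140]
    - [0,0,-140]
    - [0,0,-140]
  roll: [0,0,0,0,0,0,0,0]
  claw: [0.38,0.38,0.38,0.38,0.38,0.38,0.38,0.38]

```text
t: 5.68
eef_pos: [0.559, -0.0751, 0.1522]
tool_rot: [0.002, -0.012, 1.0, -0.0]
contact_force: [-0.2, 0.2, -0.9]
gripper_width: 0.378
grasp_force: 0.0
```

Run:
```python
from h import *
go(.587,-.280,.12,98)
m=bot.camera_model("wrist");im=bot.read_camera("wrist");cv2.imwrite("pics/w4.png",im[:,:,::-1])
```

```text
t 5.7 tcp [ 0.559  -0.0751  0.1522] yaw 91.4 slide [ -22.7 -205.5   32.5] roll -6.6 w 0.38 gf 0.0 F [-0.2  0.2 -0.9]
```

View pics/w4.png

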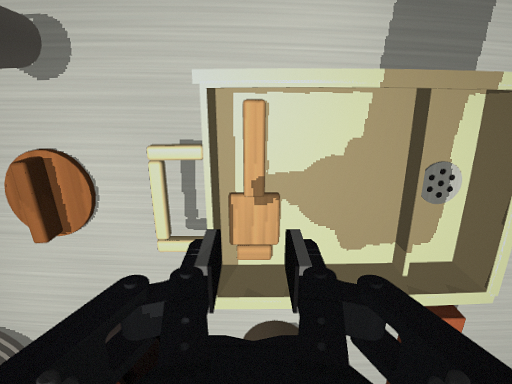

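The paddle lies flat in the bay, from (255,100) to (255,258), clear of the walls. The tub corner is at (194,72), the strainer at (441,182) and the lid at (50,190).

Run:
```python
from h import *
m=bot.camera_model("wrist")
for n,p,z in(("corner",[[194,72]],.06),("strainer",[[441,182]],.007),("bar",[[158,146],[165,249]],.056),("pad",[[255,100],[255,258]],.014),("div",[[418,90],[406,272]],.035),("inner endwall foot",[[235,95],[235,240]],.005),("lidbar",[[24,160],[42,240]],.038)): print(n,ray(m,p,z)[:,:2].round(3).tolist())
```

```text
corner [[0.471, -0.12]]
strainer [[0.562, 0.109]]
bar [[0.525, -0.15], [0.615, -0.15]]
pad [[0.49, -0.076], [0.646, -0.071]]
div [[0.478, 0.056], [0.646, 0.076]]
inner endwall foot [[0.487, -0.094], [0.631, -0.092]]
lidbar [[0.543, -0.275], [0.62, -0.273]]
```

send_rows:
  slide:
    - [-4,-40,0]
    - [-8,-80,0]
    - [-12,-120,0]
    - [-16,-160,0]
    - [-20,-190,0]
    - [-23,-206,0]
    - [-23,-206,0]
    - [-23,-206,0]
  roll: [-3,-6,-6,-6,-6,-6,-6,-6]
  claw: [0.6,0.6,0.6,0.6,0.6,0.6,0.6,0.6]

```text
t: 6.4
eef_pos: [0.5852, -0.2798, 0.1486]
tool_rot: [-0.001, -0.064, 0.998, 0.001]
contact_force: [0.4, 1.2, -0.9]
gripper_width: 0.596
grasp_force: 0.0
```

Run:
```python
from h import *
go(.587,-.280,.015,98)
m=bot.camera_model("wrist");im=bot.read_camera("wrist");cv2.imwrite("pics/w5.png",im[:,:,::-1])
```

```text
t 6.4 tcp [ 0.5852 -0.2798  0.1486] yaw 97.4 slide [ -2.   -0.7 133.6] roll -0.6 w 0.60 gf 0.0 F [ 0.4  1.2 -0.9]
```

View pics/w5.png

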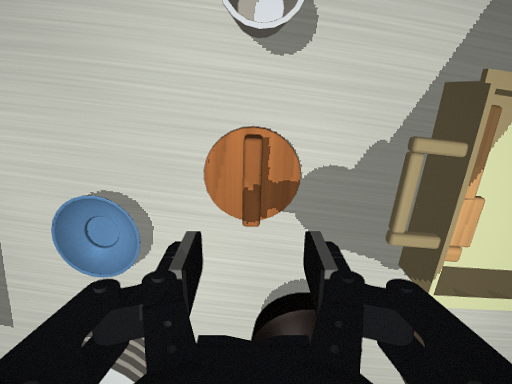

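The lid sits under the gripper, with its disc centred near (252,173) and the bar almost vertical from (254,136) to (251,226). The bowl is at (290,320) and the dish at (95,235), both outside the finger span.

Run:
```python
from h import *
m=bot.camera_model("wrist");im=cv2.imread("pics/w5.png")
P=ray(m,[[254,136],[251,226]],.037)[:,:2];print("bar",P.round(4).tolist(),P.mean(0),np.degrees(np.arctan2(*(P[1]-P[0])[::-1])))
k=cv2.inRange(cv2.cvtColor(im,cv2.COLOR_BGR2HSV),(3,90,50),(20,255,255));k[:,330:]=0;k[:110]=0;k[240:]=0
c=max(cv2.findContours(k,0,2)[0],key=cv2.contourArea);Q=ray(m,c.reshape(-1,2),.01)[:,:2]*1000;print("disc",cv2.minEnclosingCircle(Q[Q[:,0]<610].astype(np.float32)))
ms=bot.camera_model("side");print("bowl",ray(ms,np.array([[541,205]])/3.75+[199.6,184.6],.085))
b=cv2.cvtColor(im,cv2.COLOR_BGR2HSV)
k=cv2.inRange(b[:40,200:320],(0,0,190),(180,60,255));ys,xs=np.nonzero(k);print("cup px",xs.min()+200,xs.max()+200)
```

```text
bar [[0.5461, -0.2828], [0.6261, -0.2749]] [ 0.58610404 -0.27884122] 5.652759245801328
disc ((586.5359497070312, -279.16192626953125), 45.49921798706055)
bowl [[ 0.74606799 -0.20957574  0.085     ]]
cup px 200 319
```

send_rows:
  slide:
    - [-1,1,35]
    - [-1,1,70]
    - [-1,1,105]
    - [-1,1,125]
    - [-1,1,133]
    - [-1,1,133]
    - [-1,1,133]
    - [-1,1,133]
  roll: [1.7,1.7,1.7,1.7,1.7,1.7,1.7,1.7]
  claw: [0.6,0.6,0.6,0.6,0.6,0.6,0.2,0]

```text
t: 7.12
eef_pos: [0.5884, -0.2787, 0.0192]
tool_rot: [0.001, -0.051, 0.999, -0.0]
contact_force: [0.9, -0.1, 0.1]
gripper_width: 0.327
grasp_force: 0.0
```

send_rows:
  slide:
    - [0,0,0]
    - [0,0,0]
    - [0,0,0]
    - [0,0,0]
    - [0,0,0]
    - [0,0,-30]
    - [0,0,-65]
    - [0,0,-100]
  roll: [0,0,0,0,0,0,0,0]
  claw: [0,0,0,0,0,0,0,0]

```text
t: 7.78
eef_pos: [0.5862, -0.2789, 0.1185]
tool_rot: [-0.001, -0.05, 0.999, 0.0]
contact_force: [1.8, -0.2, -0.6]
gripper_width: 0.179
grasp_force: 29.4
```

Run:
```python
from h import *
go(.527,.022,.12,91.2)
```

```text
t 7.8 tcp [ 0.5862 -0.2789  0.1185] yaw 95.7 slide [ 28.7 305.3  -1.3] roll 4.5 w 0.18 gf 29.4 F [ 1.8 -0.2 -0.6]
```

send_rows:
  slide:
    - [3,37,0]
    - [6,74,0]
    - [9,111,0]
    - [12,148,0]
    - [15,185,0]
    - [19,225,0]
    - [22,262,0]
    - [24,293,0]
  roll: [1,2,3,4,4.5,4.5,4.5,4.5]
  claw: [0,0,0,0,0,0,0,0]

```text
t: 8.45
eef_pos: [0.5329, 0.0129, 0.1182]
tool_rot: [0.001, -0.012, 1.0, 0.0]
contact_force: [0.6, 0.5, -0.1]
gripper_width: 0.183
grasp_force: 29.5
```

send_rows:
  slide:
    - [0,0,0]
    - [0,0,15]
    - [0,0,30]
    - [0,0,45]
    - [0,0,50]
    - [0,0,50]
    - [0,0,50]
    - [0,0,50]
  roll: [0,0,0,0,0,0,0,0]
  claw: [0,0,0,0,0,0,0,0]

```text
t: 9.12
eef_pos: [0.5344, 0.01, 0.0683]
tool_rot: [0.001, -0.011, 1.0, 0.0]
contact_force: [1.2, -0.5, -0.7]
gripper_width: 0.179
grasp_force: 29.5
```

Run:
```python
from h import *
go(.533,.010,.024,91.2)
for n in("side","wrist"): cv2.imwrite(f"pics/l_{n}.png",bot.read_camera(n)[:,:,::-1])
```

```text
t 9.1 tcp [0.5344 0.01   0.0683] yaw 91.2 slide [ 1.4  0.  44.3] roll 0.0 w 0.18 gf 29.5 F [ 1.2 -0.5 -0.7]
```

send_rows:
  slide:
    - [0,0,10]
    - [0,0,20]
    - [0,0,30]
    - [0,0,38]
    - [0,0,40]
    - [0,0,41]
    - [0,0,42]
    - [0,0,42]
  roll: [0,0,0,0,0,0,0,0]
  claw: [0,0,0,0,0,0,0,0]

```text
t: 9.88
eef_pos: [0.5338, 0.0101, 0.0253]
tool_rot: [0.0, -0.011, 1.0, 0.0]
contact_force: [0.9, -0.3, -0.6]
gripper_width: 0.178
grasp_force: 29.5
```

Nearly down; another 2–3 mm, then release.

send_rows:
  slide:
    - [0,0,1]
    - [0,0,2]
    - [0,0,3]
    - [0,0,3]
    - [0,0,3]
    - [0,0,3]
    - [0,0,3]
    - [0,0,3]
  roll: [0,0,0,0,0,0,0,0]
  claw: [0,0,0,0,0.4,0.4,0.4,0.4]

```text
t: 10.55
eef_pos: [0.5337, 0.01, 0.0223]
tool_rot: [0.0, -0.011, 1.0, 0.0]
contact_force: [-0.3, 0.0, -0.6]
gripper_width: 0.4
grasp_force: 0.0
```

send_rows:
  slide:
    - [0,0,0]
    - [0,0,-15]
    - [0,0,-45]
    - [0,0,-80]
    - [0,0,-115]
    - [0,0,-130]
    - [0,0,-130]
    - [0,0,-130]
  roll: [0,0,0,0,0,0,0,0]
  claw: [0.4,0.4,0.4,0.4,0.4,0.4,0.4,0.4]

```text
t: 11.22
eef_pos: [0.5341, 0.01, 0.153]
tool_rot: [0.001, -0.011, 1.0, -0.0]
contact_force: [0.2, -0.7, -0.3]
gripper_width: 0.4
grasp_force: 0.0
```

Run:
```python
from h import *
go(.441,-.292,.16,91.2)
m=bot.camera_model("wrist");im=bot.read_camera("wrist")[:,:,::-1];cv2.imwrite("pics/w6.png",im)
k=cv2.inRange(cv2.cvtColor(im,cv2.COLOR_BGR2HSV),(3,110,50),(17,255,255))
for c in cv2.findContours(k,0,2)[0]:
    if cv2.contourArea(c)>300:
        P=ray(m,c.reshape(-1,2),.015)[:,:2]*1000;print(cv2.minAreaRect(P.astype(np.float32)),cv2.minEnclosingCircle(P.astype(np.float32)))
```

```text
t 11.2 tcp [0.5341 0.01   0.153 ] yaw 91.2 slide [  99.5 -299.9   -7.1] roll 0.0 w 0.40 gf 0.0 F [ 0.2 -0.7 -0.3]
((761.9533081054688, 141.4187774658203), (87.78292083740234, 24.506519317626953), 37.96364212036133) ((759.6187744140625, 144.41078186035156), 44.24136734008789)
((570.2431030273438, -73.46215057373047), (158.4344482421875, 49.26618576049805), 1.2186894416809082) ((570.3663330078125, -77.66751098632812), 80.00786590576172)
((531.7940673828125, 9.198684692382812), (89.33138275146484, 90.89400482177734), 49.01423263549805) ((534.9080200195312, 9.873303413391113), 48.43193817138672)
```

send_rows:
  slide:
    - [12,-37,0]
    - [25,-75,0]
    - [38,-113,0]
    - [50,-150,0]
    - [62,-188,0]
    - [75,-226,-4]
    - [88,-264,-7]
    - [99,-300,-7]
  roll: [0,0,0,0,0,0,0,0]
  claw: [1,1,1,1,1,1,1,1]

```text
t: 11.93
eef_pos: [0.4391, -0.2938, 0.158]
tool_rot: [-0.001, -0.011, 1.0, 0.0]
contact_force: [0.5, -0.6, 0.1]
gripper_width: 0.999
grasp_force: 0.0
```

Run:
```python
from h import *
go(.441,-.292,.036,91.2)
m=bot.camera_model("wrist");im=bot.read_camera("wrist")[:,:,::-1].copy()
a=np.linspace(0,2*np.pi,60)
for z,r in((.075,.029),):
    for q in proj(m,np.c_[.441+r*np.cos(a),-.292+r*np.sin(a),0*a+z]): cv2.circle(im,tuple(map(int,q)),1,(0,0,255),-1)
cv2.imwrite("pics/w7.png",im)
```

```text
t 11.9 tcp [ 0.4391 -0.2938  0.158 ] yaw 91.2 slide [ -2.3   1.6 122. ] roll 0.0 w 1.00 gf 0.0 F [ 0.5 -0.6  0.1]
```

View pics/w7.png

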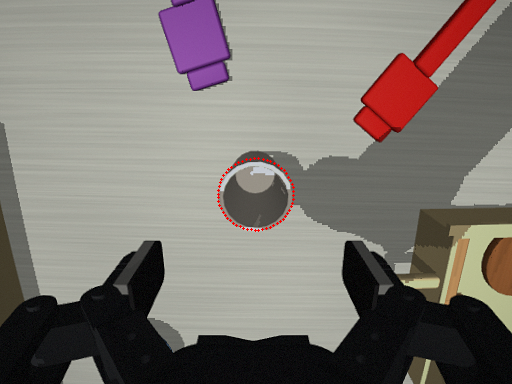

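The predicted rim circle lies on the cup rim (centre 256,195), so the cup position is confirmed. Descending to grasp it.

send_rows:
  slide:
    - [-2,2,30]
    - [-2,2,60]
    - [-2,2,90]
    - [-2,2,112]
    - [-2,2,121]
    - [-2,2,122]
    - [-2,2,122]
    - [-2,2,122]
  roll: [0,0,0,0,0,0,0,0]
  claw: [1,1,1,1,1,1,1,0.8]

```text
t: 12.65
eef_pos: [0.4438, -0.2902, 0.0381]
tool_rot: [0.001, -0.011, 1.0, -0.0]
contact_force: [0.1, 0.1, 0.4]
gripper_width: 0.882
grasp_force: 0.0
```

send_rows:
  slide:
    - [0,0,0]
    - [0,0,0]
    - [0,0,0]
    - [0,0,0]
    - [0,0,0]
    - [0,0,0]
    - [0,0,0]
    - [0,0,0]
  roll: [0,0,0,0,0,0,0,0]
  claw: [0.6,0.5,0.4,0.4,0.4,0.4,0.4,0.4]

```text
t: 13.32
eef_pos: [0.4442, -0.2906, 0.0389]
tool_rot: [0.001, -0.011, 1.0, -0.001]
contact_force: [-0.9, 0.2, 5.3]
gripper_width: 0.656
grasp_force: 30.8
```

send_rows:
  slide:
    - [0,0,-5]
    - [0,0,-20]
    - [0,0,-40]
    - [0,0,-60]
    - [0,0,-80]
    - [0,0,-95]
    - [0,0,-100]
    - [0,0,-100]
  roll: [0,0,0,0,0,0,0,0]
  claw: [0.4,0.4,0.4,0.4,0.4,0.4,0.4,0.4]

```text
t: 13.98
eef_pos: [0.4439, -0.2905, 0.139]
tool_rot: [0.001, -0.011, 1.0, -0.001]
contact_force: [0.1, 0.3, -2.0]
gripper_width: 0.651
grasp_force: 32.3
```

Run:
```python
from h import *
go(.620,.012,.136,91.2)
```

```text
t 14.0 tcp [ 0.4439 -0.2905  0.139 ] yaw 91.2 slide [-182.6  298.6    3. ] roll 0.0 w 0.65 gf 32.3 F [ 0.1  0.3 -2. ]
```

send_rows:
  slide:
    - [-10,16,0]
    - [-30,48,0]
    - [-52,84,0]
    - [-74,120,0]
    - [-96,156,0]
    - [-118,192,0]
    - [-138,224,0]
    - [-158,256,0]
  roll: [0,0,0,0,0,0,0,0]
  claw: [0.4,0.4,0.4,0.4,0.4,0.4,0.4,0.4]

```text
t: 14.65
eef_pos: [0.5954, -0.0282, 0.136]
tool_rot: [-0.001, -0.011, 1.0, 0.0]
contact_force: [0.6, -0.2, -1.6]
gripper_width: 0.655
grasp_force: 32.3
```

send_rows:
  slide:
    - [-15,22,0]
    - [-24,36,0]
    - [-28,43,0]
    - [-28,43,5]
    - [-28,43,15]
    - [-28,43,25]
    - [-28,43,30]
    - [-28,43,30]
  roll: [0,0,0,0,0,0,0,0]
  claw: [0.4,0.4,0.4,0.4,0.4,0.4,0.4,0.4]

```text
t: 15.32
eef_pos: [0.6206, 0.0109, 0.1051]
tool_rot: [-0.002, -0.01, 1.0, -0.001]
contact_force: [0.1, 0.2, -2.0]
gripper_width: 0.652
grasp_force: 32.3
```

Run:
```python
from h import *
go(.623,.012,.044,91.2)
```

```text
t 15.3 tcp [0.6206 0.0109 0.1051] yaw 91.1 slide [-2.7  1.1 61.1] roll -0.1 w 0.65 gf 32.3 F [ 0.1  0.2 -2. ]
```

send_rows:
  slide:
    - [0,0,12]
    - [0,0,24]
    - [0,0,36]
    - [0,0,46]
    - [0,0,54]
    - [0,0,57]
    - [0,0,58]
    - [0,0,58]
  roll: [0,0,0,0,0,0,0,0]
  claw: [0.4,0.4,0.4,0.4,0.4,0.4,0.4,0.4]

```text
t: 15.98
eef_pos: [0.6226, 0.0131, 0.0491]
tool_rot: [-0.0, -0.011, 1.0, 0.0]
contact_force: [0.2, -0.1, -0.7]
gripper_width: 0.657
grasp_force: 32.3
```

send_rows:
  slide:
    - [0,0,1]
    - [0,0,2]
    - [0,0,3]
    - [0,0,3]
    - [0,0,3]
    - [0,0,3]
    - [0,0,3]
    - [0,0,3]
  roll: [0,0,0,0,0,0,0,0]
  claw: [0.4,0.4,0.4,0.4,0.4,0.4,0.4,0.4]

```text
t: 16.65
eef_pos: [0.6226, 0.013, 0.0464]
tool_rot: [0.0, -0.011, 1.0, -0.0]
contact_force: [0.1, -0.0, -1.3]
gripper_width: 0.653
grasp_force: 32.3
```

send_rows:
  slide:
    - [0,0,1]
    - [0,0,2]
    - [0,0,3]
    - [0,0,3]
    - [0,0,3]
    - [0,0,3]
    - [0,0,3]
    - [0,0,3]
  roll: [0,0,0,0,0,0,0,0]
  claw: [0.4,0.4,0.4,0.4,0.4,0.4,0.4,0.4]

```text
t: 17.32
eef_pos: [0.6231, 0.013, 0.044]
tool_rot: [0.001, -0.011, 1.0, -0.0]
contact_force: [-0.7, -0.2, 5.0]
gripper_width: 0.652
grasp_force: 32.5
```

Contact with the floor (5 N). Release by a small amount and withdraw.

send_rows:
  slide:
    - [0,0,0]
    - [0,0,0]
    - [0,0,0]
    - [0,0,0]
    - [0,0,0]
    - [0,0,0]
    - [0,0,0]
    - [0,0,0]
  roll: [0,0,0,0,0,0,0,0]
  claw: [0.68,0.7,0.72,0.76,0.8,0.82,0.82,0.82]

```text
t: 17.98
eef_pos: [0.6226, 0.013, 0.0433]
tool_rot: [-0.0, -0.011, 1.0, 0.0]
contact_force: [-0.3, -0.7, 0.9]
gripper_width: 0.822
grasp_force: 0.0
```

send_rows:
  slide:
    - [0,0,-10]
    - [0,0,-25]
    - [0,0,-45]
    - [0,0,-70]
    - [0,0,-95]
    - [0,0,-115]
    - [0,0,-120]
    - [0,0,-120]
  roll: [0,0,0,0,0,0,0,0]
  claw: [0.82,0.82,0.82,0.82,0.82,0.82,0.82,0.82]

```text
t: 18.65
eef_pos: [0.6239, 0.0131, 0.1658]
tool_rot: [0.002, -0.011, 1.0, 0.0]
contact_force: [0.6, 0.6, -0.1]
gripper_width: 0.817
grasp_force: 0.0
```

Run:
```python
from h import *
go(.567,-.15,.16,91.2)
m=bot.camera_model("wrist");im=bot.read_camera("wrist")[:,:,::-1]
cv2.imwrite("pics/w8.png",im);hsv=cv2.cvtColor(im,cv2.COLOR_BGR2HSV)
k=cv2.inRange(hsv,(3,110,50),(17,255,255))
for c in cv2.findContours(k,0,2)[0]:
    if cv2.contourArea(c)>300:
        P=ray(m,c.reshape(-1,2),.015)[:,:2]*1000;print(cv2.minAreaRect(P.astype(np.float32)))
# expected cup rim location: white low-sat pixels
q=proj(m,[[.62,.013,.08]])[0];print("cup expected",q)
k=cv2.inRange(hsv,(0,0,150),(180,40,255));k[:int(max(0,q[1]-70))]=0;k[int(q[1]+70):]=0;k[:,:int(q[0]-70)]=0;k[:,int(q[0]+70):]=0
ys,xs=np.nonzero(k);P=ray(m,np.c_[xs,ys],.08)[:,:2];print("cup",len(P),P.min(0).round(3),P.max(0).round(3))
```

```text
t 18.6 tcp [0.6239 0.0131 0.1658] yaw 91.2 slide [  60.4 -161.8    5.5] roll 0.0 w 0.82 gf 0.0 F [ 0.6  0.6 -0.1]
((812.0509643554688, -276.2829895019531), (29.375913619995117, 44.8589973449707), 74.46752166748047)
((800.1598510742188, 107.40283966064453), (15.10537338256836, 82.25633239746094), 89.34489440917969)
((723.1566772460938, 154.08447265625), (55.596656799316406, 24.49412727355957), 36.596893310546875)
((570.4898681640625, -73.52516174316406), (157.32571411132812, 49.423133850097656), 1.3566980361938477)
((532.582275390625, 9.490642547607422), (89.75192260742188, 89.9122543334961), 3.4108619689941406)
cup expected [253.6579357  186.77352717]
cup 10953 [ 0.565 -0.045] [0.681 0.071]
```

send_rows:
  slide:
    - [8,-22,0]
    - [16,-42,0]
    - [26,-70,0]
    - [38,-102,0]
    - [48,-130,0]
    - [56,-150,0]
    - [59,-162,2]
    - [59,-162,4]
  roll: [0,0,0,0,0,0,0,0]
  claw: [0.6,0.6,0.6,0.6,0.6,0.6,0.6,0.6]

```text
t: 19.37
eef_pos: [0.5654, -0.1536, 0.1579]
tool_rot: [-0.001, -0.008, 1.0, -0.001]
contact_force: [0.1, -0.7, 0.5]
gripper_width: 0.6
grasp_force: 0.0
```

Run:
```python
from h import *
go(.569,-.155,.036,91.2)
m=bot.camera_model("wrist");im=bot.read_camera("wrist")[:,:,::-1];cv2.imwrite("pics/w9.png",im)
hsv=cv2.cvtColor(im,cv2.COLOR_BGR2HSV)
print("pred bar outer/inner edges",proj(m,[[.569,-.161,.056],[.569,-.149,.056],[.535,-.155,.056],[.605,-.155,.056]]).round(0).tolist())
k=cv2.inRange(hsv,(20,45,60),(36,220,255))
for x in (.550,.560,.570,.580,.590):
    ys=np.arange(-.20,-.10,.0005);uv=proj(m,np.c_[0*ys+x,ys,0*ys+.056]).round().astype(int)
    on=[y for y,(u,v) in zip(ys,uv) if 0<=u<512 and 0<=v<384 and k[v,u]]
    e=np.split(np.array(on),np.nonzero(np.diff(on)>.001)[0]+1) if on else []
    print(x,[(a[0].round(4),a[-1].round(4)) for a in e])
gray=cv2.cvtColor(im,cv2.COLOR_BGR2GRAY)
q=proj(m,[[.62,.013,.08]])[0];print("cup pred px",q)
c=cv2.HoughCircles(cv2.GaussianBlur(gray,(5,5),0),cv2.HOUGH_GRADIENT,1,30,param1=80,param2=25,minRadius=20,maxRadius=60);print(None if c is None else c[0][:8].round())
```

```text
t 19.4 tcp [ 0.5654 -0.1536  0.1579] yaw 91.0 slide [ -3.9  -1.3 121.9] roll -0.2 w 0.60 gf 0.0 F [ 0.1 -0.7  0.5]
pred bar outer/inner edges [[245.0, 190.0], [259.0, 190.0], [253.0, 150.0], [251.0, 230.0]]
0.55 [(np.float64(-0.1605), np.float64(-0.1585)), (np.float64(-0.1515), np.float64(-0.149)), (np.float64(-0.1215), np.float64(-0.1155)), (np.float64(-0.114), np.float64(-0.113)), (np.float64(-0.1095), np.float64(-0.1005))]
0.56 [(np.float64(-0.1605), np.float64(-0.1585)), (np.float64(-0.152), np.float64(-0.1485)), (np.float64(-0.122), np.float64(-0.1155)), (np.float64(-0.1145), np.float64(-0.1005))]
0.57 [(np.float64(-0.1595), np.float64(-0.1485)), (np.float64(-0.121), np.float64(-0.1085))]
0.58 [(np.float64(-0.1595), np.float64(-0.148)), (np.float64(-0.12), np.float64(-0.1075))]
0.59 [(np.float64(-0.1585), np.float64(-0.148)), (np.float64(-0.12), np.float64(-0.1155)), (np.float64(-0.114), np.float64(-0.108))]
cup pred px [453.67947219 260.73748048]
[[430. 142.  50.]
 [456. 270.  36.]
 [410. 228.  22.]]
```

send_rows:
  slide:
    - [-4,-1,0]
    - [-4,-1,0]
    - [-4,-1,15]
    - [-4,-1,45]
    - [-4,-1,80]
    - [-4,-1,110]
    - [-4,-1,124]
    - [-4,-1,124]
  roll: [0,0,0,0,0,0,0,0]
  claw: [0.42,0.42,0.42,0.42,0.42,0.42,0.42,0.42]

```text
t: 20.08
eef_pos: [0.5692, -0.1485, 0.0317]
tool_rot: [-0.003, -0.012, 1.0, 0.001]
contact_force: [0.0, -0.1, -0.4]
gripper_width: 0.419
grasp_force: 0.0
```

send_rows:
  slide:
    - [0,0,0]
    - [0,0,0]
    - [0,0,0]
    - [0,0,0]
    - [0,0,0]
    - [0,0,0]
    - [0,0,0]
    - [0,0,0]
  roll: [0,0,0,0,0,0,0,0]
  claw: [0.35,0.3,0.2,0.1,0,0,0,0]
  force: 30

```text
t: 20.75
eef_pos: [0.5726, -0.1518, 0.0372]
tool_rot: [0.002, -0.011, 1.0, -0.001]
contact_force: [-0.3, -1.9, 8.0]
gripper_width: 0.131
grasp_force: 31.0
```

Run:
```python
from h import *
go(.569,.083,.034,91.2)
```

```text
t 20.8 tcp [ 0.5726 -0.1518  0.0372] yaw 91.2 slide [ -1.5 234.8   2.9] roll 0.0 w 0.13 gf 31.0 F [-0.3 -1.9  8. ]
```

send_rows:
  slide:
    - [0,2,0]
    - [0,7,0]
    - [0,15,0]
    - [-1,25,0]
    - [-1,36,0]
    - [-1,47,0]
    - [-1,57,0]
    - [-1,65,0]
  roll: [0,0,0,0,0,0,0,0]
  claw: [0,0,0,0,0,0,0,0]

```text
t: 21.42
eef_pos: [0.5721, -0.0892, 0.0371]
tool_rot: [0.002, -0.009, 1.0, -0.002]
contact_force: [-0.0, -9.0, 6.0]
gripper_width: 0.132
grasp_force: 30.9
```

Run:
```python
from h import *
go(.569,.083,.034,91.2)
```

```text
t 21.4 tcp [ 0.5721 -0.0892  0.0371] yaw 91.1 slide [-1.000e-01  1.723e+02  2.500e+00] roll -0.1 w 0.13 gf 30.9 F [-0. -9.  6.]
```

send_rows:
  slide:
    - [0,8,0]
    - [0,17,0]
    - [0,27,0]
    - [-1,37,0]
    - [-1,47,0]
    - [-1,57,0]
    - [-1,66,0]
    - [-1,74,0]
  roll: [0,0,0,0,0,0,0,0]
  claw: [0,0,0,0,0,0,0,0]

```text
t: 22.08
eef_pos: [0.5716, -0.0158, 0.0371]
tool_rot: [0.002, -0.009, 1.0, -0.002]
contact_force: [0.6, -10.4, 8.4]
gripper_width: 0.133
grasp_force: 31.2
```

send_rows:
  slide:
    - [0,8,0]
    - [0,17,0]
    - [0,27,0]
    - [-1,37,0]
    - [-1,47,0]
    - [-1,55,0]
    - [-1,61,0]
    - [-1,64,0]
  roll: [0,0,0,0,0,0,0,0]
  claw: [0,0,0,0,0,0,0,0]

```text
t: 22.75
eef_pos: [0.5713, 0.0486, 0.0371]
tool_rot: [0.001, -0.01, 1.0, -0.002]
contact_force: [1.3, -10.9, 9.2]
gripper_width: 0.136
grasp_force: 31.4
```

Run:
```python
from h import *
go(.569,.083,.034,91.2)
for n in("scene","side","wrist"):
    m=bot.camera_model(n);im=bot.read_camera(n)[:,:,::-1].copy();cv2.imwrite(f"pics/e_{n}.png",im)
    uv=proj(m,[[.567,.33,.007]])[0];print(n,"strainer pred",uv.round())
    if not(0<uv[0]<512 and 0<uv[1]<384):continue
    x,y=map(int,uv);w=22 if n!="wrist" else 60
    hsv=cv2.cvtColor(im,cv2.COLOR_BGR2HSV)[max(0,y-w):y+w,max(0,x-w):x+w]
    k=cv2.inRange(hsv,(0,0,60),(180,45,255));q,_,st,ce=cv2.connectedComponentsWithStats(k)
    for i in range(1,q):
        if st[i,4]>15:
            c=ce[i]+[max(0,x-w),max(0,y-w)];print(st[i],c.round(1),ray(m,c,.007).round(4)[0])
```

```text
t 22.8 tcp [0.5713 0.0486 0.0371] yaw 91.1 slide [ 1.7 34.4  3. ] roll -0.1 w 0.14 gf 31.4 F [  1.3 -10.9   9.2]
scene strainer pred [321. 256.]
[  0   0  11  44 240] [301.8 252.3] [0.5861 0.2668 0.007 ]
[ 18   0  26  44 634] [333.6 261.6] [0.5681 0.3739 0.007 ]
[ 11  15  14  11 108] [316.6 254. ] [0.5672 0.3124 0.007 ]
side strainer pred [221. 186.]
[  0   0  44  17 399] [213.4 169.1] [0.5954 0.4482 0.007 ]
[  0  22  13  22 117] [201.8 201.3] [0.4573 0.2857 0.007 ]
[21 22  9  6 39] [222.6 187.9] [0.568 0.316 0.007]
wrist strainer pred [658. 218.]
```

Run:
```python
from h import *
from scipy.optimize import least_squares
obs=[];ms=[]
for n,(x,y) in(("scene",(338,196)),("side",(217,127))):
    im=cv2.imread(f"pics/{n}0.png");g=cv2.cvtColor(im,cv2.COLOR_BGR2GRAY)[y-16:y+16,x-14:x+14]
    k=(g<95).astype(np.uint8);q,_,st,ce=cv2.connectedComponentsWithStats(k)
    for i in range(1,q):
        if st[i,4]>15: print(n,st[i],(ce[i]+[x-14,y-16]).round(1))
    if n=="side": print(g[4:28,2:26:1].tolist()) if 0 else None
    i=1+np.argmax(st[1:,4]);l,t,w,h=st[i,:4];obs.append([l+x-14+w/2-.5,t+h-1+y-16+.5]);ms.append(bot.camera_model(n))
a=np.linspace(0,2*np.pi,40)
def f(p):
    r=[]
    for m,o in zip(ms,obs):
        e=proj(m,np.c_[p[0]+.014*np.cos(a),p[1]+.014*np.sin(a),0*a+.27]);r+=[(e[:,0].min()+e[:,0].max())/2-o[0],e[:,1].max()-o[1]]
    return r
s=least_squares(f,[.567,.349]);print(obs,s.x,s.fun)
```

```text
scene [  6   6  13  16 123] [337.3 194.6]
side [11 15  6  6 32] [216.3 128.4]
[[np.float64(336.0), np.float64(201.5)], [np.float64(216.5), np.float64(131.5)]] [0.56560498 0.343749  ] [0.22398864 0.33102259 0.09118264 0.8227456 ]
```

Spout tip refined to (0.566, 0.345), residuals under 1 px; the strainer is now at (0.5675, 0.314). About 31 mm remains.

send_rows:
  slide:
    - [0,3,0]
    - [0,8,0]
    - [0,14,0]
    - [0,20,0]
    - [0,25,0]
    - [0,29,0]
    - [0,31,0]
    - [0,31,0]
  roll: [0,0,0,0,0,0,0,0]
  claw: [0,0,0,0,0,0,0,0]

```text
t: 23.57
eef_pos: [0.5707, 0.0792, 0.0371]
tool_rot: [0.001, -0.009, 1.0, -0.002]
contact_force: [-0.3, -9.3, 9.0]
gripper_width: 0.128
grasp_force: 31.3
```

Run:
```python
from h import *
go(.5707,.083,.034,91.2)
for n in("scene","side"):
    m=bot.camera_model(n);im=bot.read_camera(n)[:,:,::-1].copy();cv2.imwrite(f"pics/f_{n}.png",im)
    uv=proj(m,[[.567,.345,.007]])[0];x,y=map(int,uv);w=14
    k=cv2.inRange(cv2.cvtColor(im,cv2.COLOR_BGR2HSV)[y-w:y+w,x-w:x+w],(0,0,60),(180,45,255));q,_,st,ce=cv2.connectedComponentsWithStats(k)
    for i in range(1,q):
        if st[i,4]>15: c=ce[i]+[x-w,y-w];print(n,st[i],c.round(1),ray(m,c,.007).round(4)[0])
```

```text
t 23.6 tcp [0.5707 0.0792 0.0371] yaw 91.1 slide [-0.   3.8  3.1] roll -0.1 w 0.13 gf 31.3 F [-0.3 -9.3  9. ]
scene [  8  10  14  10 111] [325.3 257.6] [0.5667 0.3435 0.007 ]
scene [21 15  7 13 49] [336.1 265.9] [0.5804 0.3876 0.007 ]
side [ 0  0  9  4 19] [206.8 170.8] [0.5652 0.4521 0.007 ]
side [11 12  9  6 38] [218.8 184.1] [0.5666 0.346  0.007 ]
```

send_rows:
  slide:
    - [0,0,0]
    - [0,0,0]
    - [0,0,0]
    - [0,0,0]
    - [0,0,0]
    - [0,0,0]
    - [0,0,0]
    - [0,0,0]
  roll: [0,0,0,0,0,0,0,0]
  claw: [0.2,0.3,0.4,0.4,0.4,0.4,0.4,0.4]

```text
t: 24.33
eef_pos: [0.5689, 0.083, 0.0352]
tool_rot: [-0.0, -0.011, 1.0, 0.0]
contact_force: [0.3, 0.2, -0.3]
gripper_width: 0.4
grasp_force: 0.0
```

send_rows:
  slide:
    - [0,-2,-5]
    - [0,-2,-15]
    - [0,-2,-30]
    - [0,-2,-55]
    - [0,-2,-85]
    - [0,-10,-115]
    - [0,-40,-130]
    - [0,-70,-130]
  roll: [0,0,0,0,0,0,0,0]
  claw: [0.4,0.4,0.4,0.4,0.4,0.4,0.4,0.4]

```text
t: 25.0
eef_pos: [0.5734, 0.0142, 0.1709]
tool_rot: [0.004, -0.013, 1.0, 0.001]
contact_force: [0.9, -0.3, -0.9]
gripper_width: 0.402
grasp_force: 0.0
```

Run:
```python
from h import *
go(.5707,.083,.034,91.2)
for n in("scene","side"):
    m=bot.camera_model(n);im=bot.read_camera(n)[:,:,::-1].copy();cv2.imwrite(f"pics/g_{n}.png",im);hsv=cv2.cvtColor(im,cv2.COLOR_BGR2HSV)
    uv=proj(m,[[.567,.345,.007]])[0];x,y=map(int,uv);w=14
    k=cv2.inRange(hsv[y-w:y+w,x-w:x+w],(0,0,60),(180,45,255));q,_,st,ce=cv2.connectedComponentsWithStats(k)
    for i in range(1,q):
        if st[i,4]>15: c=ce[i]+[x-w,y-w];print(n,"strainer?",ray(m,c,.007).round(4)[0])
    k=cv2.inRange(hsv,(5,80,60),(18,255,255));q,_,st,ce=cv2.connectedComponentsWithStats(k)
    for i in range(1,q):
        P=ray(m,ce[i],.015)[0]
        if st[i,4]>30 and .45<P[0]<.7 and .08<P[1]<.35: print(n,"wood",st[i,4],P.round(3))
    q=proj(m,[[.618,.249,.005],[.618,.249,.08]]);print(n,"cup column px",q.round().tolist())
    # cup: neutral-bright pixels near
    x,y=map(int,q.mean(0));k=cv2.inRange(hsv[y-25:y+25,x-20:x+20],(0,0,0),(180,40,255));_,_,st,ce=cv2.connectedComponentsWithStats(k);print([(s.tolist(),(c+[x-20,y-25]).round().tolist()) for s,c in zip(st[1:],ce[1:]) if s[4]>40])
```

```text
t 25.0 tcp [0.5734 0.0142 0.1709] yaw 91.5 slide [  2.1  68.7 137. ] roll 0.3 w 0.40 gf 0.0 F [ 0.9 -0.3 -0.9]
scene strainer? [0.5667 0.343  0.007 ]
scene strainer? [0.5804 0.3876 0.007 ]
scene wood 201 [0.572 0.16  0.015]
scene wood 52 [0.522 0.212 0.015]
scene wood 108 [0.53  0.272 0.015]
scene cup column px [[293.0, 257.0], [294.0, 242.0]]
[([0, 0, 40, 50, 809], [294.0, 251.0])]
side strainer? [0.5652 0.4521 0.007 ]
side strainer? [0.5665 0.3456 0.007 ]
side wood 237 [0.538 0.236 0.015]
side cup column px [[241.0, 193.0], [241.0, 179.0]]
[([0, 0, 40, 24, 379], [248.0, 168.0]), ([16, 15, 14, 21, 200], [243.0, 185.0])]
```

Strainer at (0.5665, 0.344) under the spout. The cup blob is upright, 14×21 px, at its predicted place, and the lid and paddle are in the bay. Handing in.

send_rows:
  slide:
    - [0,0,0]
    - [0,0,0]
    - [0,0,0]
    - [0,0,0]
    - [0,0,0]
    - [0,0,0]
    - [0,0,0]
    - [0,0,0]
  roll: [0,0,0,0,0,0,0,0]
  claw: [0.4,0.4,0.4,0.4,0.4,0.4,0.4,0.4]

```text
t: 25.77
eef_pos: [0.5705, 0.0131, 0.1652]
tool_rot: [-0.0, -0.011, 1.0, 0.0]
contact_force: [0.6, -0.2, 0.4]
gripper_width: 0.398
grasp_force: 0.0
```

```bash
python3 -c "
from station import bot
print(bot.hand_in())"
```

```text
the job is handed in; nothing more can be done
None
```

I handed the job in at 25.8 s: the lid, paddle and upright cup are in the tub's large bay and, by my camera measurements, the strainer is within about 3 mm of straight below the spout tip; no verdict came back.

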